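# Clamp the microtome blade in its holder

## Robot

A 6-joint arm with a two-finger parallel gripper is mounted at the origin on the work surface. World frame = base frame: x ahead of the robot, y to its left, z up, the work surface at z = 0. Lengths are in m, angles in degrees, forces in N, time in s.
With the tool pointing down it reaches from about 0.325 to 0.75 m from the base axis. Payload 7.6 kg.
Tool frame: the origin (TCP) lies midway between the tips of the shut fingers; the grasp point (between the pads) lies 19 mm behind it; z points along the fingers, y is the direction in which the jaws open and shut (so a half turn about z gives the same grasp; the last joint's range is limited). The gripper opens to 85 mm and grips with 20 to 120 N. Pads are 22 mm wide; open, the fingers measure 114 mm over their backs; the gripper's body (76 mm by 85 mm) begins 54 mm behind the grasp point. The pads swing forward as they close: fully open they stand 13 mm farther back than shut.
Start: joints at [-69.861, 2.991, 80.254, -0, 96.75, -4.028], TCP at [0.215, -0.479, 0.231] pointing down, gripper open.
Joint ranges: [-166.34, 166.34], [-52.06, 124.39], [6.96, 135.62], [-60.46, 240.46], [14.63, 156.25], [-167.68, 167.68]. Speed limits (degrees/s): [147.25, 147.25, 172.46, 180, 180, 180].

## Interface

Orientations are given as [roll, pitch, yaw] about the fixed x, y, z axes, in that order (R = Rz(yaw) Ry(pitch) Rx(roll)).
In Python, from workcell import * gives the robot as it stands.
- The arm moves only by the tool play_rows, never from a script. Its argument "deltas" is text: rows parted by semicolons, each of 6 numbers parted by spaces: the shift along the tool's x, y, z in mm, then the turn, a rotation vector about the tool's x, y, z in degrees. A call has 1 to 12 rows; each row is the pose to reach, as a shift and turn from the pose commanded when the call began, along the tool's axes at that moment; what a row does not reach only later rows make up. A row lasts 1/12 s, in which the tool goes at most 41.7 mm and 7.16 degrees, less where a joint would pass 70% of its speed; a pose out of reach is approached as far as the arm can. A call with a gripper value outside its range is refused whole. "hand" is the closure, from 0 (fully open) to 1 (shut), set as the call begins (left out, the last holds). The fingers move at their own pace and stop on an object; "squeeze" is the grip in N (left out, the last holds). Time passes only in rows, so rows that repeat a pose let the fingers close. It gives the time, the measured TCP pose, the force and the opening at its end, in the units of the state.
- sense(): the state, without advancing time (a new reading comes with each control period).
- read_camera(name): name is "scene" or "top"; returns a dict with "color" (400x640x3 uint8, red, green, blue), "intrinsics" (3x3 intrinsics, pixels), "D" ([k1, k2, p1, p2, k3] as OpenCV has them; the pictures are not rectified), "rvec" (rotation vector, rad) and "tvec" (3), from world to camera coordinates, as OpenCV has them. Camera axes: x right, y down, z forward; pixel columns grow to the right and rows downward; lengths in m; the calibration is good to about 2 mm. A picture is of the moment at which its call begins. There is no depth.
- finish_job(): hands the job in, once; it reports no verdict.
Trained networks look in a picture, given as the dict that the camera call returned (one of the last four; its "shot" number tells which), for a name from the list of things; names that differ only in an ending like _2 or _b are one class to them, and where a whole thing is asked for, a point or a joint stands for the part that bears it (a point fixed in the world has none). Each returns a list of dicts, best first, with "score" (0 to 1); they miss things now and then, are a little off and sometimes report something else, mostly with a low value. They report only what shows in the picture. A call takes as long as a camera call. They do not tell look-alikes from the thing itself.
- trace(picture, query): "mask" (400x640 bool, what is visible of it) and "location" ([column, row] in pixels, amid what is visible of it).
The state is a dict: "time_s": time; "q": joint angles; "joint_vel": joint speeds; "tau": joint torques, N m; "tool_pos": TCP position; "ee_rot": TCP orientation; "wrist_force": force on the tool from outside, world axes, zero at the start; "torque": the same for the moment, N m; "finger_gap": opening from 0.0 (shut) to 1.0 (fully open).
Only numpy, scipy, OpenCV 4.12 (cv2) and the standard library are available. Lean on these libraries where they do the work, as an engineer would, in place of code of your own. Each camera call takes 0.05 s, during which the arm holds its last target.

## Task

The blade has been laid in the microtome's blade holder but is not clamped yet. With the back of a closed finger, swing the pressure plate over until it lies fully home on the blade, then push the clamping lever all the way down. Only push, gently: do not grip or lift anything, do not touch the bare blade, leave the things around the holder where they are, and finish clear of everything.

Things in the scene. Friction and masses are not known exactly. Their poses are not given: they have to be found in the camera images.
- blade_holder: Blade holder fixed on an aluminium block (112 x 136 x 12 mm, x -51 to +61). Origin on the bench, x away from the operator's side, y along the blade, z up. Hinge line of plate and lever: along y at x -30, z 40 mm. Back plate leans back, 50 deg above level. End bearings (y to +-50) reach forward to x -37, up to z 50. The front (x below -51) is clear but for the lever.
- pressure_plate (a joint): Angle of the pressure plate, flat steel, 76 mm wide (holder y +-38), 3 mm thick, reaching 37 mm from the hinge line. 0 = home on the blade, sloping up and back 50 deg above level; grows as it swings out to the operator's side (-x): 0.70 upright, 1.7 end stop. Stiff hinge (0.022 N m): it stays where it is left, does not fall shut.
- plate_edge (a point): Middle of the pressure plate's free edge, 37 mm from the hinge line; it moves with the plate.
- clamp_lever (a joint): Angle of the clamping lever at the holder's -y end. 0 = raised, 80 deg above level, leaning to the operator's side (-x); grows as it is pushed down to that side; 1.3 = end stop, fully down, pointing to -x, 5.5 deg above level. Stiff (0.2 N m, 4 N at the pad): it stays where it is left.
- lever_pad (a point): Press point: middle of the upper face (turned to +x when raised) of the lever's grey thumb pad, 52 mm from the shaft, 4.5 mm off the lever's middle line, at holder y -66 mm. The pad is 20 mm wide (y -56 to -76), 32 mm long, 9 mm thick; its end is 66 mm from the shaft.
- blade: The bare blade, a steel strip 80 mm long fixed in the holder; origin at the middle of the hinge line. Its cutting edge lies 40 mm up the 50 deg slope from the hinge line (holder x -4, z 71 mm) and stands 3 mm out above the closed plate; not to be touched.
- dispenser: White blade dispenser box, 34 x 92 x 14 mm, loose, origin under its centre. Leave alone.
- wax_block: Wax block on its white cassette, 29 x 41 x 15 mm, loose, origin under its centre. Leave alone.
- brush: Small brush with a wooden handle, 147 mm long, 12 mm thick, lying along its own x axis, loose; origin under the middle. Leave alone.
- jar: Closed white plastic specimen pot with a grey cap, 52 mm across, 75 mm high, loose, origin under its centre. Leave alone.
There are look-alikes about, which are no part of the job. There is more than one size of the blade_holder; the one meant has the size given above.

How it is judged:
By the outcome, as a careful person would: the job done as asked, in the order asked, and still so for the second after the job is handed in, with the robot touching nothing.
It also fails if it takes over 48 s, if anything falls off the work surface, if the arm or the gripper's body presses on something with over 40 N, if the wrist force passes 120 N, or if a joint passes its speed limit or range.

## Working session

There is one attempt and no reset: what is moved stays moved. The work goes in short steps, Python scripts to look and compute and a tool call to move; the robot and the scene stay as the last step left them, time stands still between calls to the robot, and variables do not carry over. Pictures are saved under pics/ and viewed, and the job is handed in when it is done.

Besides the shell and the picture viewer there is one more tool, called after "Request:" in YAML: its name, and indented under it one key for each argument. play_rows: Moves the arm, as the interface text tells. Its arguments: {"type":"object","properties":{"deltas":{"type":"string"},"hand":{"type":"number"},"squeeze":{"type":"number"}},"required":["deltas"]}

```bash
ls; mkdir -p pics
python3 - <<'E'
from workcell import *
import cv2,pickle
s=sense();print({k:s[k] for k in('time_s','tool_pos','ee_rot','wrist_force','finger_gap')})
d={}
for n in('scene','top'):
    p=read_camera(n);d[n]=p
    cv2.imwrite(f'pics/{n}0.png',p['color'][:,:,::-1])
    print(n,p['intrinsics'],p['D'],p['rvec'],p['tvec'])
    for q in('blade_holder','pressure_plate','clamp_lever','lever_pad','blade','jar','dispenser','wax_block','brush'):
        print(q,[(round(r['score'],2),[round(float(x)) for x in r['location']],int(r['mask'].sum())) for r in trace(p,q)])
pickle.dump(d,open('d0.pkl','wb'))
E
```

```text
pics
{'time_s': 0.0, 'tool_pos': array([ 0.21484365, -0.47870406,  0.23045504]), 'ee_rot': array([-1.79908423e+02, -5.43074466e-03,  2.41659540e+01]), 'wrist_force': array([-0.3571495 ,  0.19670241, -0.03483917]), 'finger_gap': 0.9986487591083568}
scene [[500.48055154   0.         308.88513862]
 [  0.         500.48055154 200.16593327]
 [  0.           0.           1.        ]] [-0.03666552  0.          0.          0.          0.        ] [ 2.11791864  0.93697262 -0.45308227] [-0.48637376 -0.18452736  1.55396885]
blade_holder [(0.97, [169, 254], 5458), (0.95, [278, 210], 2479), (0.88, [413, 198], 4005)]
pressure_plate [(0.78, [265, 192], 358), (0.6, [401, 178], 47), (0.53, [150, 239], 141)]
clamp_lever [(0.61, [379, 176], 335), (0.6, [117, 250], 477), (0.57, [248, 198], 165)]
lever_pad [(0.74, [118, 248], 441), (0.61, [375, 174], 303), (0.53, [253, 206], 164)]
blade [(0.62, [155, 232], 10)]
jar [(0.83, [336, 202], 636)]
dispenser [(0.85, [305, 178], 336)]
wax_block [(0.77, [259, 262], 184)]
brush [(0.79, [305, 253], 320)]
top [[377.74420947   0.         314.3579772 ]
 [  0.         377.74420947 197.3901714 ]
 [  0.           0.           1.        ]] [-0.00970015  0.          0.          0.          0.        ] [ 2.14527927 -2.12449422  0.15586948] [0.08094555 0.63269661 0.73213914]
blade_holder [(0.95, [321, 242], 3429)]
pressure_plate [(0.94, [477, 283], 825), (0.75, [183, 161], 1201), (0.73, [325, 260], 434)]
clamp_lever [(0.69, [534, 282], 456), (0.55, [221, 173], 181), (0.53, [359, 258], 144)]
lever_pad [(0.68, [533, 279], 525), (0.6, [355, 255], 173), (0.43, [222, 172], 160)]
blade [(0.77, [320, 244], 197), (0.6, [487, 267], 120), (0.59, [171, 149], 92)]
jar [(0.8, [269, 194], 600)]
dispenser [(0.86, [250, 274], 688)]
wax_block [(0.54, [382, 202], 221)]
brush [(0.83, [340, 174], 382)]
```

View pics/scene0.png

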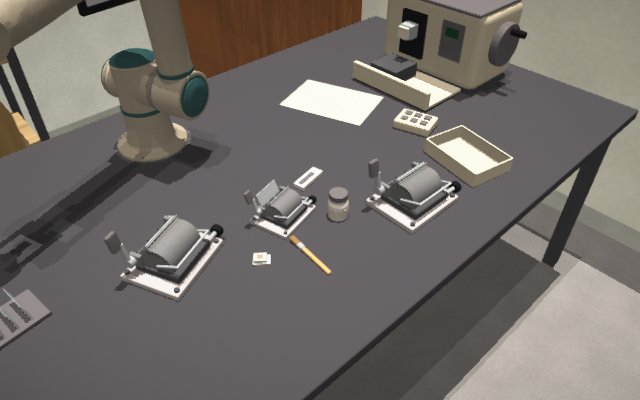

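View pics/top0.png

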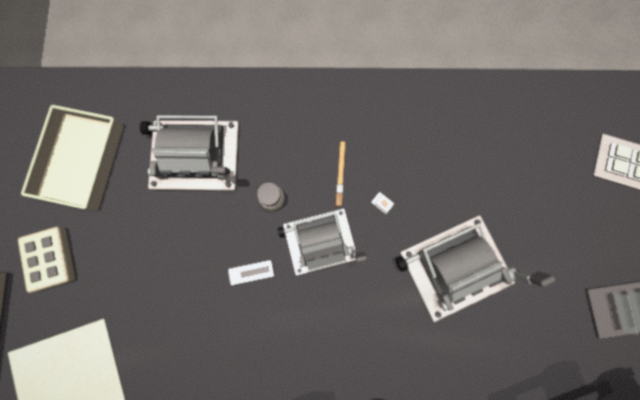

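The top view shows three holders: the middle one at (320,242), the right one at (458,268) and the left one at (193,153). I'll measure the block sizes.

```bash
cat > h.py <<'E'
import numpy as np,cv2
def ray(p,uv):
    R=cv2.Rodrigues(np.array(p['rvec'],float))[0];t=np.array(p['tvec'],float).ravel()
    n=cv2.undistortPoints(np.array([[uv]],float),p['intrinsics'],np.array(p['D'],float))[0,0]
    return -R.T@t,R.T@np.array([n[0],n[1],1])
def atz(p,uv,z):
    c,d=ray(p,uv);return c+d*(z-c[2])/d[2]
def proj(p,X):
    return cv2.projectPoints(np.array(X,float).reshape(-1,3),np.array(p['rvec'],float),np.array(p['tvec'],float),p['intrinsics'],np.array(p['D'],float))[0][:,0]
def crop(p,c,w,h,k,fn):
    u,v=int(c[0]-w/2),int(c[1]-h/2);im=p['color'][max(v,0):v+h,max(u,0):u+w,::-1]
    cv2.imwrite(fn,cv2.resize(im,None,fx=k,fy=k,interpolation=cv2.INTER_CUBIC))
E
python3 - <<'E'
from h import *;import pickle
d=pickle.load(open('d0.pkl','rb'))
for nm,cs in dict(mid=[(285,222),(345,210),(355,260),(296,273)],right=[(401,252),(480,217),(515,284),(435,320)],left=[(153,115),(239,121),(236,190),(149,189)]).items():
    P=np.array([atz(d['top'],c,.012)[:2] for c in cs]);print(nm,P.round(3).tolist(),[round(float(np.linalg.norm(P[i]-P[i-1])),3) for i in range(4)])
crop(d['top'],(325,242),100,80,8,'pics/t_mid.png')
crop(d['scene'],(278,205),100,80,8,'pics/s_mid.png')
E
```

```text
mid [[0.584, 0.15], [0.611, 0.021], [0.505, 0.0], [0.476, 0.125]] [0.111, 0.132, 0.108, 0.128]
right [[0.522, -0.097], [0.598, -0.269], [0.458, -0.334], [0.384, -0.164]] [0.154, 0.188, 0.155, 0.186]
left [[0.824, 0.455], [0.81, 0.259], [0.653, 0.259], [0.653, 0.451]] [0.17, 0.197, 0.158, 0.192]
```

View pics/t_mid.png

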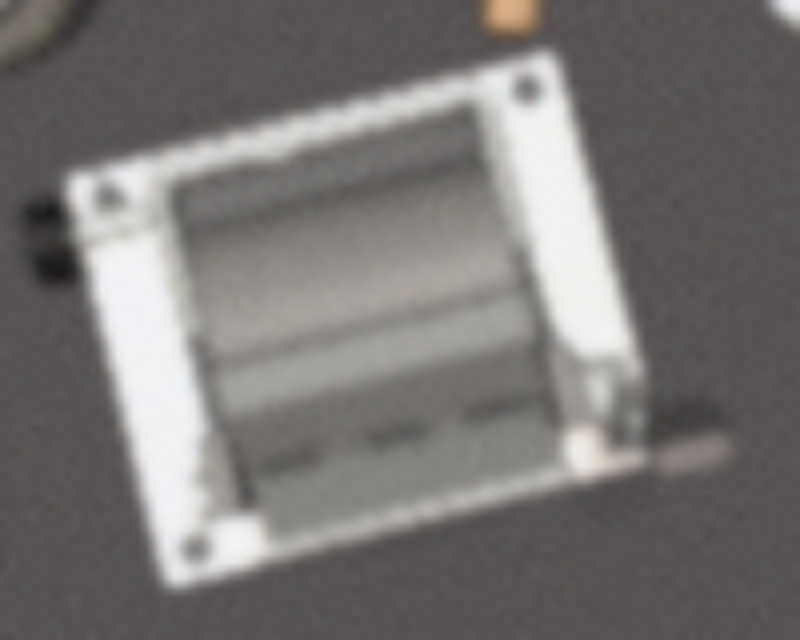

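View pics/s_mid.png

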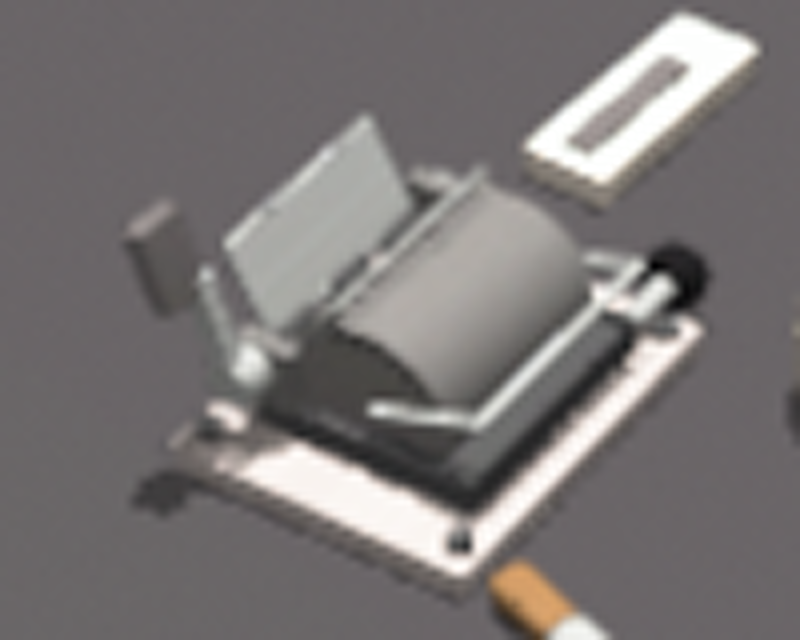

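The middle holder measures about 110 x 130 mm, so it is the one meant. I'll fit its pose, the plate angle and the lever angle from both views.

```bash
cat >> h.py <<'E'
def H(pose,X):
    x,y,w=pose[:3];X=np.array(X,float).reshape(-1,3);c,s=np.cos(w),np.sin(w)
    return np.c_[x+c*X[:,0]-s*X[:,1],y+s*X[:,0]+c*X[:,1],X[:,2]]
def plate(a,r,y): e=np.radians(50)+a;return [-.03+r*np.cos(e),y,.04+r*np.sin(e)]
def lever(b,r,o,y): e=np.radians(80)-b;return [-.03-r*np.cos(e)+o*np.sin(e),y,.04+r*np.sin(e)+o*np.cos(e)]
E
python3 - <<'E'
from h import *;import pickle
from scipy.optimize import least_squares
d=pickle.load(open('d0.pkl','rb'))
off=dict(top=(275,202),scene=(228,165))
obs=[('top',(70,178),'b',(.061,.068,.012)),('top',(555,52),'b',(.061,-.068,.012)),('top',(170,585),'b',(-.051,.068,.012)),
('scene',(465,580),'b',(.061,-.068,.012)),('scene',(703,325),'b',(.061,.068,.012)),('scene',(170,440),'b',(-.051,-.068,.012)),
('scene',(228,240),'p',(.037,-.038)),('scene',(368,118),'p',(.037,.038)),('scene',(412,190),'p',(.006,.038)),
('scene',(190,300),'l',(.034,-.0045,-.066)),('scene',(150,222),'l',(.066,0,-.066)),('top',(690,450),'l',(.052,0,-.066))]
def pts(q):
    return [H(q,X if k=='b' else plate(q[3],*X) if k=='p' else lever(q[4],*X))[0] for _,_,k,X in obs]
def f(q):
    r=[]
    for (n,c,k,X),P in zip(obs,pts(q)):
        uv=(np.array(c)+.5)/8-.5+np.array(off[n]);r.append(proj(d[n],P)[0]-uv)
    return np.array(r).ravel()
s=least_squares(f,[.54,.07,np.radians(13),.9,0.1],loss='soft_l1')
print(s.x,np.degrees(s.x[2:]));print(f(s.x).reshape(-1,2).round(1))
q=s.x;np.save('q.npy',q)
for n in off:
    im=cv2.resize(d[n]['color'][off[n][1]:off[n][1]+80,off[n][0]:off[n][0]+100,::-1],None,fx=8,fy=8,interpolation=cv2.INTER_CUBIC)
    def L(P,c):
        uv=((proj(d[n],P)-np.array(off[n])+.5)*8-.5).astype(int);cv2.polylines(im,[uv.reshape(-1,1,2)],True,c,1)
    L(H(q,[(.061,.068,.012),(.061,-.068,.012),(-.051,-.068,.012),(-.051,.068,.012)]),(0,0,255))
    L(H(q,[plate(q[3],r,y) for r,y in((0,-.038),(.037,-.038),(.037,.038),(0,.038))]),(0,255,0))
    L(H(q,[lever(q[4],r,.0045,y) for r,y in((.034,-.056),(.066,-.056),(.066,-.076),(.034,-.076))]),(255,0,0))
    cv2.imwrite(f'pics/fit_{n}.png',im)
print('edge',H(q,plate(q[3],.037,0)),'pad',H(q,lever(q[4],.052,.0045,-.066)),'hinge',H(q,plate(0,0,0)),'blade',H(q,[-.004,0,.071]))
E
```

```text
[0.53940079 0.073904   0.26401997 1.10122044 0.15042091] [15.12723015 63.09528328  8.61848319]
[[-0.8 -0.4]
 [-0.4 -0.4]
 [-0.6  0.1]
 [-0.6 -0.5]
 [-0.1  0. ]
 [-0.4  0.3]
 [-0.3  0.6]
 [ 0.4 -0.3]
 [-0.6  1. ]
 [-2.7  0.3]
 [-0.9 -0.9]
 [-0.9 -1.2]]
edge [[0.49642957 0.06228756 0.07403459]] pad [[ 0.51575412 -0.0008575   0.0907153 ]] hinge [[0.51044033 0.0660751  0.04      ]] blade [[0.5355394  0.07286014 0.071     ]]
```

View pics/fit_scene.png

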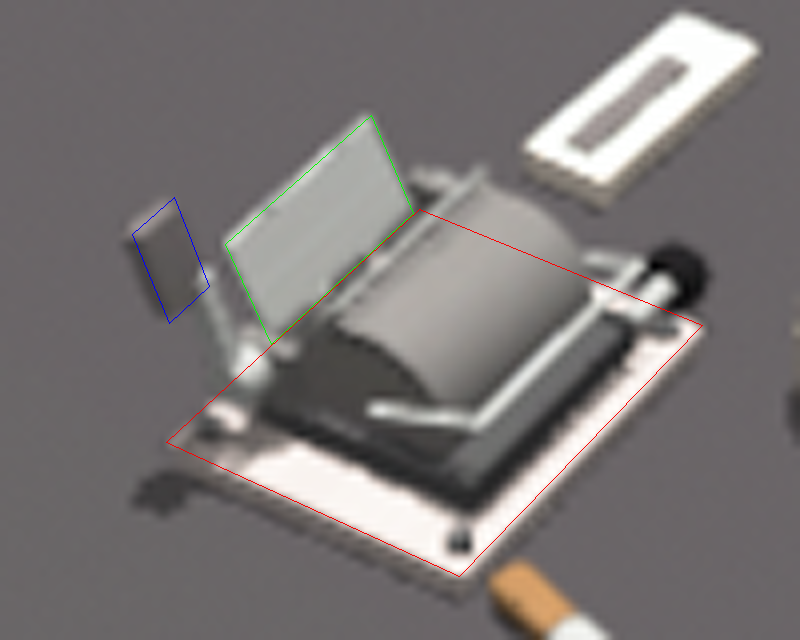

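View pics/fit_top.png

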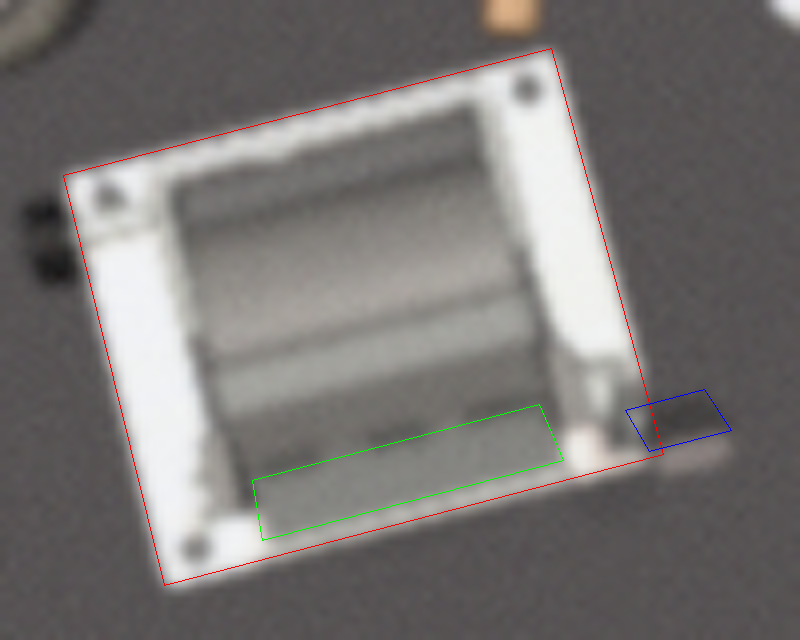

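The fit lines up in both views: yaw 15°, plate at about 1.10 rad, lever at about 0.15 rad. I'll use a tool tilted 25° with closed fingers, pushing with the outer finger's back and lower corner at plate radius of about 25 mm. That keeps it below the blade edge.

```bash
cat >> h.py <<'E'
from scipy.spatial.transform import Rotation as Ro
q0=None
def Rt(t):  # tool rotation, tilt t deg, tool y ~ holder +x
    q=np.load('q.npy');return Ro.from_euler('z',np.degrees(q[2])+90,degrees=True)*Ro.from_euler('x',180,degrees=True)*Ro.from_euler('x',-t,degrees=True)
def delta(s,hp,t):
    q=np.load('q.npy');R=Ro.from_euler('xyz',s['ee_rot'],degrees=True);T=H(q,hp)[0]
    d=R.inv().apply(T-np.array(s['tool_pos']))*1000;r=(R.inv()*Rt(t)).as_rotvec(degrees=True)
    return np.r_[d.round(1),r.round(2)]
def hold(s):
    q=np.load('q.npy');P=np.array(s['tool_pos'])-[q[0],q[1],0];c,n=np.cos(q[2]),np.sin(q[2])
    return np.array([c*P[0]+n*P[1],-n*P[0]+c*P[1],P[2]])
def cornerT(x,y,z,t,sg=1,w=.0145): # tcp for which corner (sg=+1: holder +x side) at x,z
    return [x-sg*w*np.cos(np.radians(t)),y,z-sg*w*np.sin(np.radians(t))]
def plateT(e,r,t=25,y=.008,off=.003):
    e=np.radians(e);return cornerT(-.03+r*np.cos(e)-off*np.sin(e),y,.04+r*np.sin(e)+off*np.cos(e),t)
E
python3 - <<'E'
from workcell import *;from h import *
s=sense();print(hold(s),Rt(25).as_euler('xyz',degrees=True))
print(delta(s,[-.10,.008,.20],25))
for e in (113,100,90,80,70,60,50):print(e,np.round(np.array(plateT(e,.025))*1000,1))
E
```

```text
[-0.45747606 -0.4490664   0.23132505] [155.           0.         105.12723015]
[ 424.9  -395.2    31.3   -20.67   17.64  -79.58]
113 [-55.7   8.   55.7]
100 [-50.4   8.   58. ]
90 [-46.1   8.   58.9]
80 [-41.8   8.   59. ]
70 [-37.4   8.   58.4]
60 [-33.2   8.   57. ]
50 [-29.4   8.   55. ]
```

Request:
play_rows:
  deltas: "10 -10 0 0 0 -2;30 -28 0 -1 1 -6;55 -51 3 -2.5 2 -10;85 -79 6 -4 3.5 -16;115 -107 8 -5.5 5 -22;145 -135 11 -7 6 -27;175 -163 13 -8.5 7 -33;200 -186 15 -10 8.5 -38;220 -205 16 -11 9 -42;235 -219 17 -11.5 10 -45;245 -228 18 -12 10 -46;245 -228 18 -12 10 -46"
  hand: 1
  squeeze: 20

```text
time_s: 2.0
tool_pos: [0.3456, -0.1689, 0.2134]
ee_rot: [165.3, -4.3, 71.2]
wrist_force: [1.1, -0.5, 1.4]
finger_gap: -0.002
```

Run:
```python
from workcell import *;from h import *
s=sense();print(s['time_s'],s['finger_gap'],s['q'],hold(s),delta(s,[-.10,.008,.20],25))
```

```text
2.0 -0.0022491638694143654 [-37.96763911 -32.77794806 112.86431409   8.73884632  87.37354309
 -18.05729974] [-0.25046415 -0.18383365  0.21341603] [241.5    9.2   35.1   -8.76   7.57 -33.35]
```

Request:
play_rows:
  deltas: "10 0 2 -0.5 0.5 -2;35 1 5 -1.5 1 -5;65 2 9 -2.5 2 -9;95 4 14 -3.5 3 -13;125 5 18 -4.5 4 -17;155 6 22 -5.5 5 -21.5;185 7 27 -6.5 6 -25.5;210 8 30 -7.5 6.5 -29;228 9 33 -8.3 7.2 -31.5;237 9 34.5 -8.6 7.5 -33;241.5 9 35 -8.8 7.6 -33.4;241.5 9 35 -8.8 7.6 -33.4"

```text
time_s: 3.0
tool_pos: [0.4409, 0.0535, 0.1997]
ee_rot: [155.0, -0.0, 105.0]
wrist_force: [-0.3, -0.9, -0.0]
finger_gap: 0.004
```

Run:
```python
from workcell import *;from h import *
s=sense();print(s['time_s'],s['wrist_force'],s['q'],hold(s),delta(s,[-.10,.008,.055],25),delta(s,plateT(113,.025),25),delta(s,plateT(113,.025,off=.013),25))
```

```text
3.0 [-0.30177463 -0.9408902  -0.02107404] [ -2.48369486 -30.45394756 114.78410557   7.68095133  71.89780022
 -18.30520536] [-0.10041359  0.00595972  0.19971679] [ 2.000e+00 -6.070e+01  1.314e+02 -5.000e-02  4.000e-02 -1.500e-01] [ 2.100e+00 -2.020e+01  1.494e+02 -5.000e-02  4.000e-02 -1.500e-01] [ 2.100e+00 -3.020e+01  1.491e+02 -5.000e-02  4.000e-02 -1.500e-01]
```

Descend in front of the plate (holder x -0.100), leaving some distance to it.

Request:
play_rows:
  deltas: "0 -4 10 0 0 0;1 -14 30 0 0 0;2 -26 55 0 0 0;2 -37 80 0 0 0;2 -48 105 0 0 0;2 -56 122 0 0 0;2 -60 130 0 0 0;2 -60 131 0 0 0;2 -60 131 0 0 0"

```text
time_s: 3.75
tool_pos: [0.4415, 0.0553, 0.0561]
ee_rot: [155.0, -0.0, 104.9]
wrist_force: [-0.2, 0.4, 0.6]
finger_gap: 0.002
```

Run:
```python
from workcell import *;from h import *
p=read_camera('scene');crop(p,(278,195),110,90,7,'pics/s1.png')
p=read_camera('top');crop(p,(320,252),110,90,7,'pics/t1.png')
s=sense();print(s['time_s'],s['wrist_force'],hold(s))
for e in(113,100,90,80,70,60,50):print(e,delta(s,plateT(e,.025),25))
```

```text
3.85 [0.50886538 0.1721378  0.44619953] [-0.09855414  0.00755993  0.05746597]
113 [ 0.6  38.1  19.8   0.13  0.09 -0.16]
100 [ 0.6  43.8  20.    0.13  0.09 -0.16]
90 [ 0.6  48.   21.    0.13  0.09 -0.16]
80 [ 0.6  52.1  22.7   0.13  0.09 -0.16]
70 [ 0.6  55.7  25.1   0.13  0.09 -0.16]
60 [ 0.7  58.9  28.1   0.13  0.09 -0.16]
50 [ 0.7  61.6  31.7   0.13  0.09 -0.16]
```

View pics/s1.png

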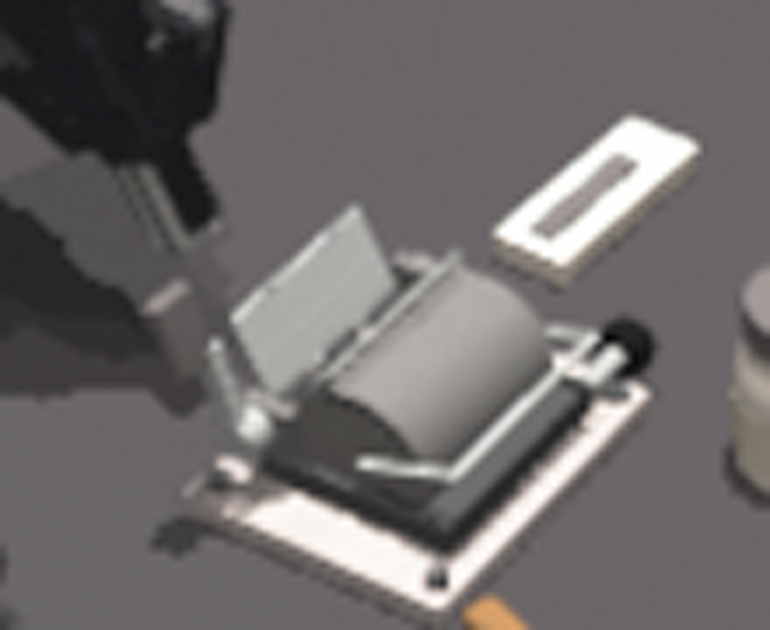

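View pics/t1.png

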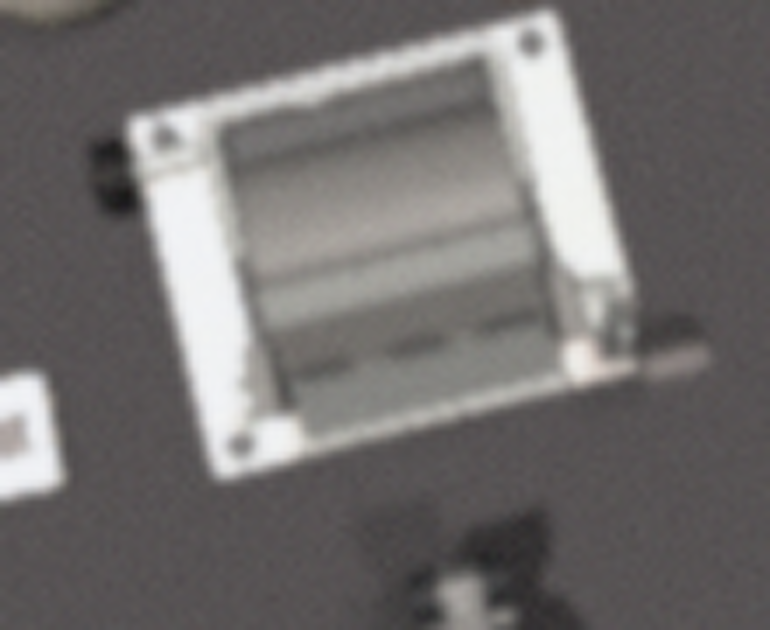

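The fingers are in front of the plate with a visible gap. The gripper shows at top-crop (465,600) and the plate edge at about (440,400). Now I'll go slowly into contact and follow the arc to about upright.

Request:
play_rows:
  deltas: "0 7 4 0 0 0;0 16 9 0 0 0;0 24 14 0 0 0;0 30 18 0 0 0;0 34 19.5 0 0 0;0 37 20 0 0 0;0 39 20 0 0 0;0 41 20 0 0 0;0 43 20 0 0 0;0 45 20.3 0 0 0;0 47 20.7 0 0 0;0 48 21 0 0 0"

```text
time_s: 4.85
tool_pos: [0.4921, 0.0694, 0.0573]
ee_rot: [155.0, -0.0, 105.0]
wrist_force: [-1.5, -0.7, 0.3]
finger_gap: -0.002
```

Run:
```python
from workcell import *;from h import *
p=read_camera('scene');crop(p,(278,195),110,90,7,'pics/s2.png')
s=sense();print(s['time_s'],s['wrist_force'],hold(s))
for e in(90,80,70,60,55,50):print(e,delta(s,plateT(e,.025),25))
```

```text
4.9 [-0.20064588 -0.45735061  0.04785942] [-0.04673999  0.00797904  0.05728428]
90 [ 0.    1.2  -1.2   0.01  0.04 -0.14]
80 [ 0.    5.2   0.5   0.01  0.04 -0.14]
70 [ 0.    8.9   2.9   0.01  0.04 -0.14]
60 [ 1.00e-01  1.21e+01  5.90e+00  1.00e-02  4.00e-02 -1.40e-01]
55 [ 1.00e-01  1.35e+01  7.60e+00  1.00e-02  4.00e-02 -1.40e-01]
50 [ 1.00e-01  1.48e+01  9.50e+00  1.00e-02  4.00e-02 -1.40e-01]
```

View pics/s2.png

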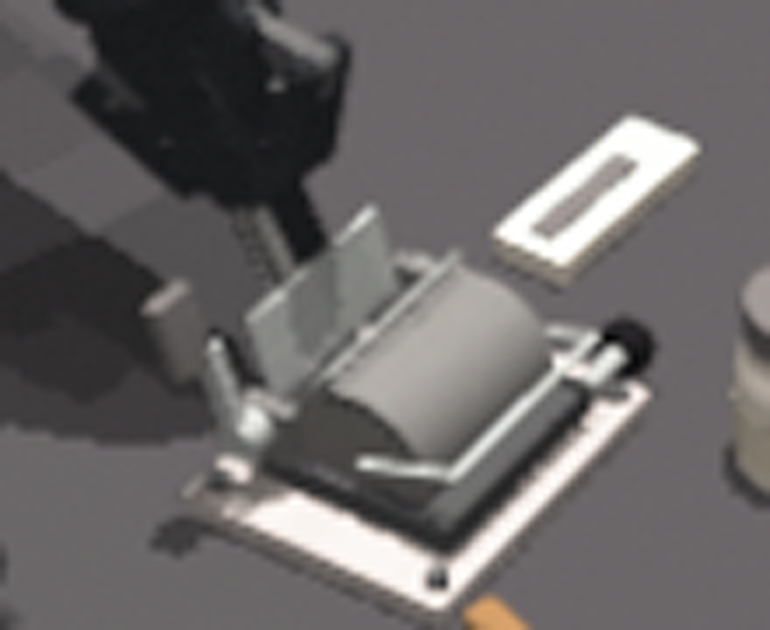

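The plate is swinging: its corner moved from (357,207) to (372,207). Continuing the arc.

Request:
play_rows:
  deltas: "0 1.5 -0.7 0 0 0;0 3 -0.2 0 0 0;0 4.5 0.3 0 0 0;0 6 1 0 0 0;0 7.5 2 0 0 0;0 9 3 0 0 0;0 10 3.8 0 0 0;0 11 4.8 0 0 0;0 12 5.8 0 0 0;0 12 5.8 0 0 0"

```text
time_s: 5.73
tool_pos: [0.5049, 0.0728, 0.0568]
ee_rot: [155.0, -0.0, 105.0]
wrist_force: [1.5, 0.1, 1.4]
finger_gap: 0.0
```

Run:
```python
from workcell import *;from h import *
p=read_camera('scene');crop(p,(278,195),110,90,7,'pics/s3.png')
s=sense();print(s['time_s'],s['wrist_force'],hold(s))
for e in(60,55,50,45,40):print(e,delta(s,plateT(e,.025),25))
```

```text
5.7833 [-0.11129619 -0.52474638  0.24397297] [-0.03365628  0.00797087  0.05679317]
60 [ 0.    0.5  -0.   -0.01  0.03 -0.15]
55 [ 0.    1.9   1.7  -0.01  0.03 -0.15]
50 [ 0.    3.1   3.5  -0.01  0.03 -0.15]
45 [ 0.    4.2   5.4  -0.01  0.03 -0.15]
40 [ 0.    5.1   7.4  -0.01  0.03 -0.15]
```

View pics/s3.png

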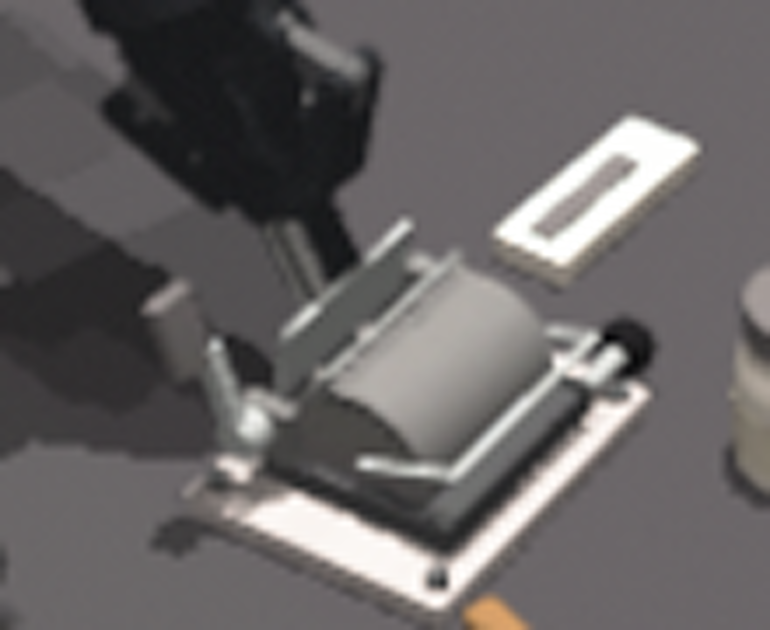

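Run:
```python
from h import *;import pickle
p=pickle.load(open('d0.pkl','rb'))['scene'];q=np.load('q.npy')
for e in range(50,115,5):
    print(e,((proj(p,H(q,[plate(np.radians(e-50),.037,y) for y in(-.038,.038)]))-[223,150])*7).round().tolist())
```

```text
50 [[318.0, 366.0], [444.0, 250.0]]
55 [[312.0, 359.0], [438.0, 243.0]]
60 [[305.0, 353.0], [431.0, 237.0]]
65 [[298.0, 347.0], [424.0, 231.0]]
70 [[291.0, 341.0], [418.0, 226.0]]
75 [[284.0, 336.0], [410.0, 221.0]]
80 [[276.0, 331.0], [403.0, 217.0]]
85 [[269.0, 327.0], [396.0, 213.0]]
90 [[262.0, 324.0], [389.0, 210.0]]
95 [[254.0, 321.0], [381.0, 207.0]]
100 [[247.0, 319.0], [374.0, 205.0]]
105 [[240.0, 317.0], [367.0, 204.0]]
110 [[233.0, 316.0], [361.0, 203.0]]
```

The plate is at about 77°, so the tip corner is closer to the tool axis than I assumed (about 8 mm). I'll recompute with that and finish the swing in small steps.

Run:
```python
from workcell import *;from h import *
s=sense()
for w in(.0075,.009):
  for e in(80,75,70,60,55,50,47):
    a=np.radians(e);r=.024;o=.003
    print(w,e,delta(s,cornerT(-.03+r*np.cos(a)-o*np.sin(a),.008,.04+r*np.sin(a)+o*np.cos(a),25,1,w),25)[:3])
```

```text
0.0075 80 [ 0.   0.  -4.6]
0.0075 75 [ 0.   1.8 -3.5]
0.0075 70 [ 0.   3.6 -2.3]
0.0075 60 [0.  6.7 0.5]
0.0075 55 [0.1 8.  2.2]
0.0075 50 [0.1 9.2 3.9]
0.0075 47 [0.1 9.8 5. ]
0.009 80 [ 0.  -1.5 -4.6]
0.009 75 [ 0.   0.3 -3.5]
0.009 70 [ 0.   2.1 -2.3]
0.009 60 [0.  5.2 0.5]
0.009 55 [0.  6.5 2.2]
0.009 50 [0.1 7.7 3.9]
0.009 47 [0.1 8.3 5. ]
```

Request:
play_rows:
  deltas: "0 1 -0.5 0 0 0;0 2 -1 0 0 0;0 3 -1 0 0 0;0 4 -0.7 0 0 0;0 5 0 0 0 0;0 6 0.5 0 0 0;0 6.7 1.2 0 0 0;0 7.2 2 0 0 0;0 7.2 2 0 0 0"

```text
time_s: 6.53
tool_pos: [0.5121, 0.0748, 0.0582]
ee_rot: [155.0, -0.0, 105.0]
wrist_force: [-0.1, 0.3, 0.3]
finger_gap: -0.003
```

Run:
```python
from workcell import *;from h import *
p=read_camera('scene');crop(p,(278,195),110,90,7,'pics/s4.png')
s=sense();print(s['time_s'],s['wrist_force'],hold(s))
```

```text
6.5833 [-0.27784545 -0.35636252 -0.14679287] [-0.02613679  0.00793068  0.05823356]
```

View pics/s4.png

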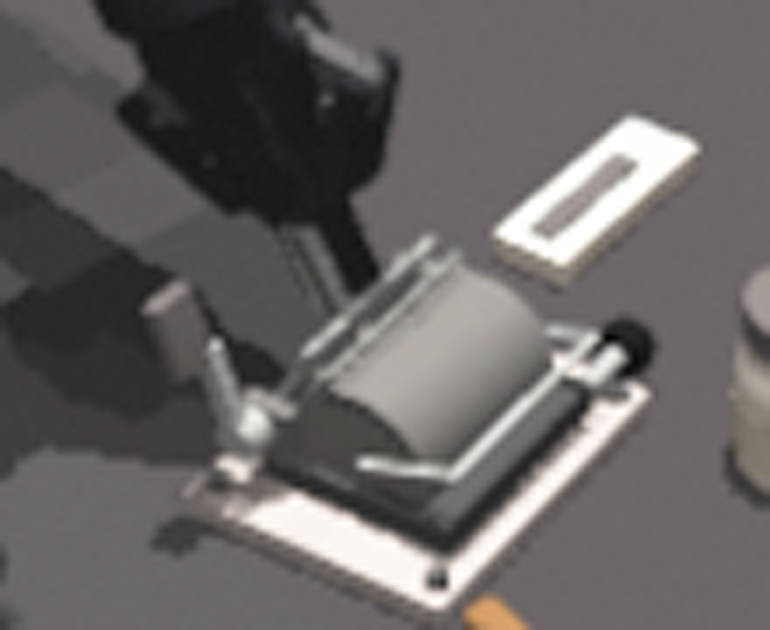

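The plate is now at about 60° (edge corner (431,237), home at 50°). The remaining travel is about 4 mm along the plate normal.

Request:
play_rows:
  deltas: "0 0.3 0.7 0 0 0;0 0.6 1.4 0 0 0;0 0.9 2 0 0 0;0 1.2 2.6 0 0 0;0 1.4 3 0 0 0;0 1.4 3 0 0 0"

```text
time_s: 7.08
tool_pos: [0.5144, 0.0754, 0.056]
ee_rot: [155.0, -0.0, 105.0]
wrist_force: [0.9, -0.5, 0.3]
finger_gap: -0.001
```

Request:
play_rows:
  deltas: "0 0.2 0.4 0 0 0;0 0.3 0.7 0 0 0;0 0.4 0.9 0 0 0;0 0.4 0.9 0 0 0"

```text
time_s: 7.42
tool_pos: [0.5151, 0.0756, 0.0553]
ee_rot: [155.0, -0.0, 105.0]
wrist_force: [-0.2, -0.1, 0.9]
finger_gap: -0.0
```

Run:
```python
from workcell import *;from h import *
p=read_camera('scene');crop(p,(278,195),110,90,7,'pics/s5.png')
s=sense();print(s['time_s'],s['wrist_force'],hold(s))
```

```text
7.4667 [-0.76247026 -0.71097619  0.54593609] [-0.02309423  0.00795757  0.05529333]
```

View pics/s5.png

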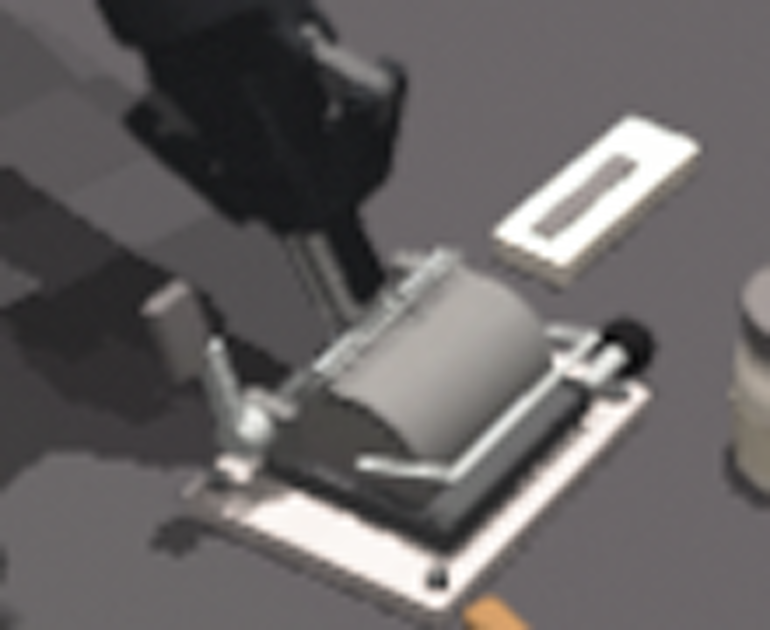

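Nearly home: the edge corner is at about (445,252). I'll press on in small steps until the force rises.

Request:
play_rows:
  deltas: "0 0.2 0.4 0 0 0;0 0.3 0.6 0 0 0;0 0.3 0.6 0 0 0"

```text
time_s: 7.72
tool_pos: [0.5156, 0.0757, 0.0549]
ee_rot: [155.0, -0.0, 105.0]
wrist_force: [1.0, -0.1, 1.4]
finger_gap: 0.002
```

Request:
play_rows:
  deltas: "0 0.2 0.4 0 0 0;0 0.3 0.6 0 0 0;0 0.3 0.6 0 0 0"

```text
time_s: 7.97
tool_pos: [0.516, 0.0758, 0.0547]
ee_rot: [155.0, -0.0, 105.0]
wrist_force: [-5.0, -1.1, 5.2]
finger_gap: -0.003
```

Run:
```python
from workcell import *;from h import *
s=sense();print(s['time_s'],s['wrist_force'],hold(s))
```

```text
7.9667 [-5.02931331 -1.05112941  5.16276523] [-0.02213536  0.00793594  0.05468255]
```

The force has risen to about 7 N against the stop, along the plate normal. One small extra nudge, then retreat straight off the plate.

Request:
play_rows:
  deltas: "0 0.1 0.2 0 0 0;0 0.1 0.2 0 0 0"

```text
time_s: 8.13
tool_pos: [0.5161, 0.0758, 0.0547]
ee_rot: [155.0, -0.0, 105.0]
wrist_force: [-7.3, -2.3, 6.1]
finger_gap: 0.001
```

Request:
play_rows:
  deltas: "0 -1 -2 0 0 0;0 -5 -9 0 0 0;0 -15 -20 0 0 0;0 -30 -35 0 0 0;0 -45 -55 0 0 0;0 -55 -75 0 0 0;0 -60 -90 0 0 0;0 -62 -100 0 0 0;0 -62 -100 0 0 0"

```text
time_s: 8.88
tool_pos: [0.4215, 0.0501, 0.1209]
ee_rot: [154.8, 0.0, 105.0]
wrist_force: [0.9, -0.4, 0.9]
finger_gap: 0.001
```

Run:
```python
from workcell import *;from h import *
p=read_camera('scene');crop(p,(278,195),110,90,7,'pics/s6.png')
p=read_camera('top');crop(p,(325,245),110,90,7,'pics/t6.png')
s=sense();print(s['time_s'],s['wrist_force'],hold(s))
```

```text
8.9833 [-0.31745019  0.40239775  0.23306182] [-0.12006277  0.00804937  0.11891528]
```

View pics/s6.png

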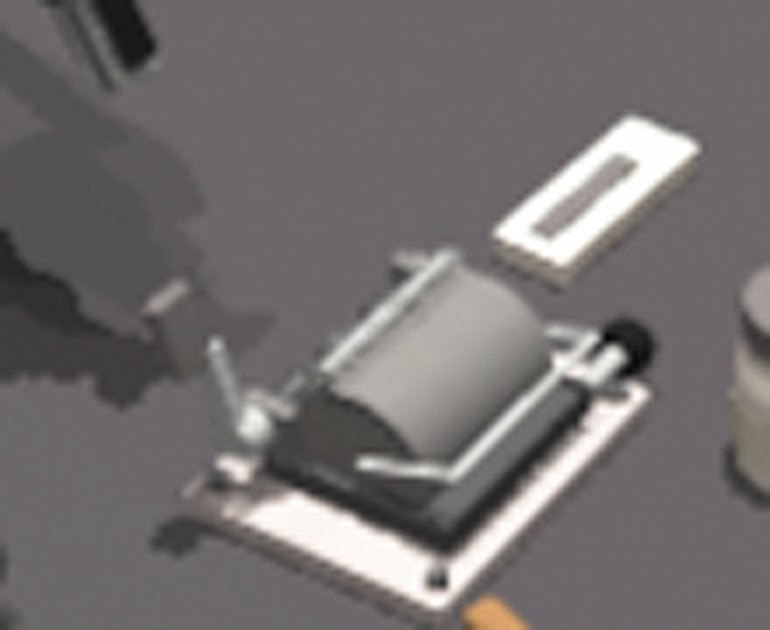

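View pics/t6.png

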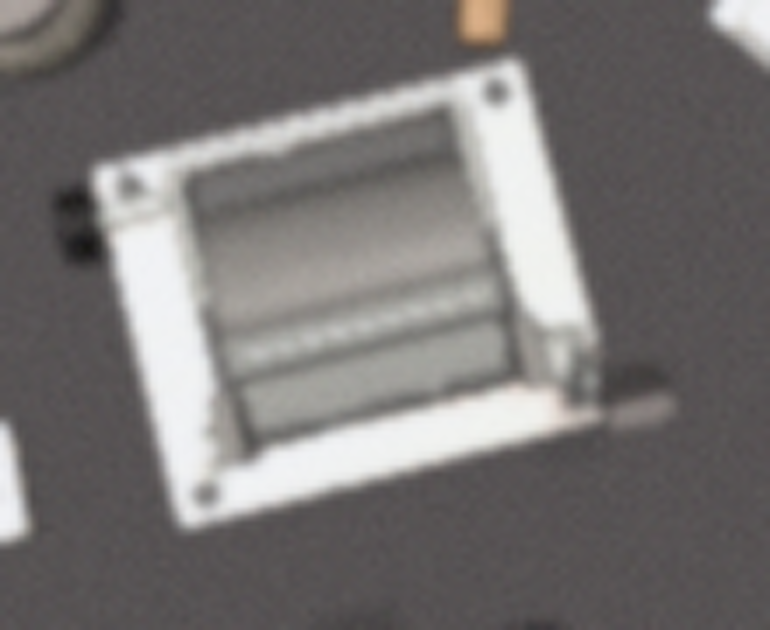

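The plate lies home: in the top view it now spans (240,380)-(510,390), parallel just below the blade strip. Next is the lever. I'll rise, go upright, and come over to the pad's +x side.

Run:
```python
from workcell import *;from h import *
s=sense();print(delta(s,[-.12,-.068,.20],0),delta(s,[-.010,-.068,.20],0))
```

```text
[-7.600e+01  3.460e+01 -7.340e+01  2.505e+01  3.000e-02 -1.600e-01] [-7.570e+01  1.342e+02 -2.680e+01  2.505e+01  3.000e-02 -1.600e-01]
```

Request:
play_rows:
  deltas: "-5 4 -10 2 0 0;-18 9 -22 6 0 0;-33 15 -36 11 0 0;-50 23 -50 17 0 0;-64 30 -63 22 0 0;-73 34 -71 25 0 0;-76 38 -72 25 0 0;-76 55 -64 25 0 0;-76 80 -52 25 0 0;-76 105 -40 25 0 0;-76 125 -31 25 0 0;-76 134 -27 25 0 -0.2"

```text
time_s: 9.98
tool_pos: [0.5486, 0.0066, 0.1974]
ee_rot: [-180.0, -0.1, 105.2]
wrist_force: [0.6, 0.6, -0.5]
finger_gap: 0.001
```

Run:
```python
from workcell import *;from h import *
s=sense();print(s['time_s'],s['wrist_force'],hold(s),s['ee_rot'],s['q']);print(delta(s,[-.014,-.068,.088],0))
```

```text
9.9833 [ 0.63985731  0.55289096 -0.51750692] [-0.00869998 -0.06733791  0.19739851] [-1.79953775e+02 -6.59612061e-02  1.05236457e+02] [-3.18886991e+00  7.54211530e+00  7.92708436e+01  4.80470046e-02
  9.32517432e+01 -1.84226549e+01]
[-8.000e-01 -5.200e+00  1.094e+02 -5.000e-02 -7.000e-02  1.100e-01]
```

Request:
play_rows:
  deltas: "0 -1 8 0 0 0;0 -2 25 0 0 0;0 -3 45 0 0 0;0 -4 65 0 0 0;-1 -5 85 0 0 0;-1 -5 100 0 0 0;-1 -5 107 0 0 0;-1 -5 109 0 0 0;-1 -5 109 0 0 0"

```text
time_s: 10.73
tool_pos: [0.5419, 0.0031, 0.0903]
ee_rot: [-180.0, -0.0, 105.2]
wrist_force: [-0.3, 0.1, 0.6]
finger_gap: 0.002
```

Run:
```python
from workcell import *;from h import *
p=read_camera('scene');crop(p,(270,190),110,90,7,'pics/s7.png')
p=read_camera('top');crop(p,(340,245),110,90,7,'pics/t7.png')
s=sense();print(s['time_s'],s['wrist_force'],hold(s))
for w in(.008,.0145):
  for b in(0.15,.3,.45,.6,.75,.9,1.05,1.2,1.3):
    X=lever(b,.052,.0045,-.068);print(w,b,delta(s,[X[0]+w,X[1],X[2]],0)[:3])
```

```text
10.8333 [-0.08593433  0.1258236   0.03026088] [-0.01506672 -0.06927715  0.09184552]
0.008 0.15 [  1.3 -19.2   1.1]
0.008 0.3 [  1.3 -26.7   3.5]
0.008 0.45 [  1.3 -33.7   7. ]
0.008 0.6 [  1.3 -40.1  11.5]
0.008 0.75 [  1.3 -45.8  16.9]
0.008 0.9 [  1.3 -50.6  23. ]
0.008 1.05 [  1.3 -54.4  29.9]
0.008 1.2 [  1.4 -57.1  37.2]
0.008 1.3 [  1.4 -58.3  42.3]
0.0145 0.15 [  1.3 -12.7   1.1]
0.0145 0.3 [  1.3 -20.2   3.5]
0.0145 0.45 [  1.3 -27.2   7. ]
0.0145 0.6 [  1.3 -33.6  11.5]
0.0145 0.75 [  1.3 -39.3  16.9]
0.0145 0.9 [  1.3 -44.1  23.1]
0.0145 1.05 [  1.3 -47.9  29.9]
0.0145 1.2 [  1.3 -50.6  37.2]
0.0145 1.3 [  1.4 -51.8  42.3]
```

View pics/s7.png

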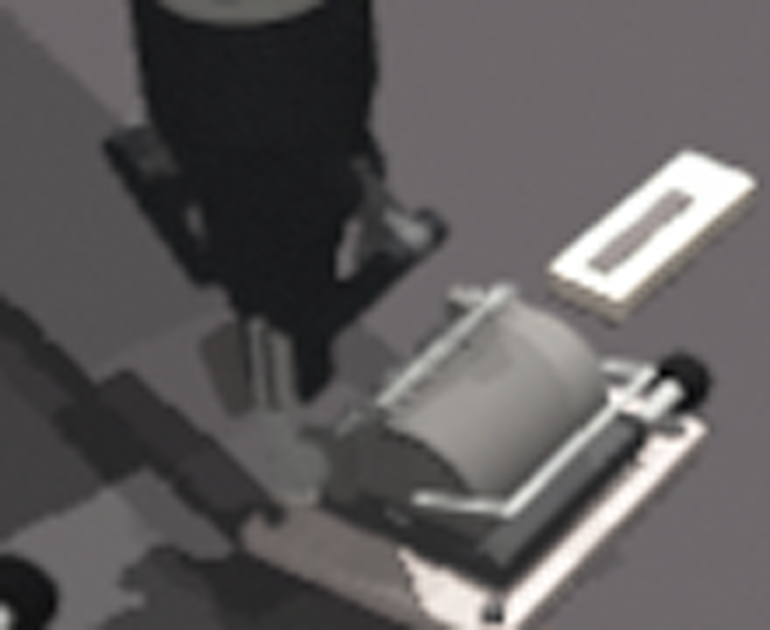

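View pics/t7.png

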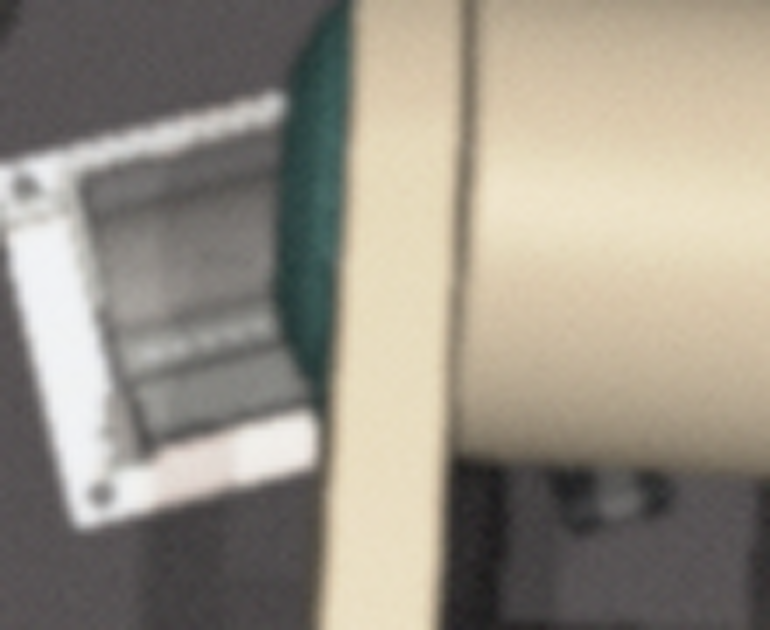

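The fingers sit on the +x side of the pad: tips at about (280,385), pad at (225,370). I'll start pushing along the lever's arc.

Request:
play_rows:
  deltas: "1 -7 0.5 0 0 0;1 -13 1 0 0 0;1 -17 1 0 0 0;1 -20 1.5 0 0 0;1 -23 2.5 0 0 0;1 -26.5 3.5 0 0 0;1 -30 5 0 0 0;1 -33.5 7 0 0 0;1 -37 9 0 0 0;1 -40 11.5 0 0 0;1 -43 14 0 0 0;1 -46 17 0 0 0"

```text
time_s: 11.83
tool_pos: [0.4979, -0.0081, 0.0739]
ee_rot: [180.0, 0.0, 105.2]
wrist_force: [4.1, 1.9, 1.9]
finger_gap: -0.002
```

Run:
```python
from workcell import *;from h import *
p=read_camera('scene');crop(p,(270,190),110,90,7,'pics/s8.png')
s=sense();print(s['time_s'],s['wrist_force'],hold(s))
for w in(.008,):
  for b in(.75,.9,1.05,1.2,1.3):
    X=lever(b,.052,.0045,-.068);print(w,b,delta(s,[X[0]+w,X[1],X[2]],0)[:3])
```

```text
11.8833 [ 3.62496943 -1.06285108  1.62199372] [-0.06226365 -0.06821753  0.07309068]
0.008 0.75 [ 0.2  1.5 -1.8]
0.008 0.9 [ 0.2 -3.3  4.4]
0.008 1.05 [ 0.2 -7.1 11.2]
0.008 1.2 [ 0.2 -9.8 18.5]
0.008 1.3 [  0.2 -11.   23.6]
```

View pics/s8.png

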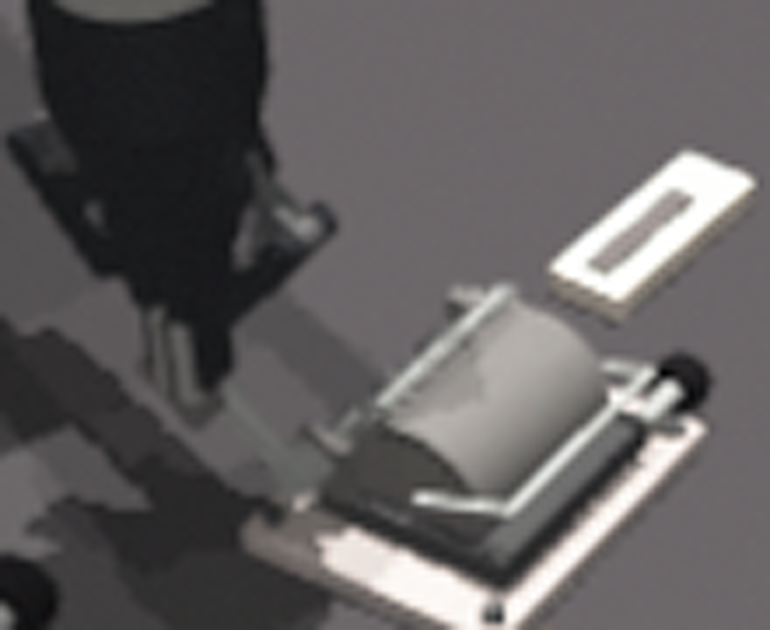

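The lever follows at about 4 N, as expected. Continuing down.

Request:
play_rows:
  deltas: "0 -1 2 0 0 0;0 -3.3 4.5 0 0 0;0 -4.8 7 0 0 0;0 -6 9.2 0 0 0;0 -7 11.2 0 0 0;0 -8 13.5 0 0 0;0 -9 15.5 0 0 0;0 -9.5 17.5 0 0 0;0 -10 19 0 0 0;0 -10.5 20.5 0 0 0;0 -10.5 20.5 0 0 0"

```text
time_s: 12.8
tool_pos: [0.4874, -0.0109, 0.0529]
ee_rot: [-179.9, 0.0, 105.2]
wrist_force: [-0.8, -0.8, 2.5]
finger_gap: -0.005
```

Request:
play_rows:
  deltas: "0 0 0.7 0 0 0;0 0 1.4 0 0 0;0 0 2 0 0 0;0 0 2 0 0 0"

```text
time_s: 13.13
tool_pos: [0.4876, -0.0108, 0.0512]
ee_rot: [-180.0, 0.0, 105.2]
wrist_force: [-2.1, -0.4, 2.6]
finger_gap: -0.001
```

Run:
```python
from workcell import *;from h import *
s=sense();print(s['time_s'],s['wrist_force'],hold(s))
X=lever(1.3,.052,.0045,-.068);print(X,delta(s,[X[0]+.008,X[1],X[2]],0)[:3])
```

```text
13.1333 [-2.09175123 -0.44744144  2.59762259] [-0.07208636 -0.06822435  0.05124457]
[np.float64(-0.08132673670278964), -0.068, np.float64(0.049477135613807906)] [ 0.2 -1.2  1.8]
```

Request:
play_rows:
  deltas: "0 0 0.6 0 0 0;0 0 1 0 0 0;0 0 1 0 0 0"

```text
time_s: 13.38
tool_pos: [0.4876, -0.0108, 0.0503]
ee_rot: [-180.0, 0.0, 105.2]
wrist_force: [-3.2, -1.1, 3.9]
finger_gap: -0.0
```

Request:
play_rows:
  deltas: "0 0 0.5 0 0 0;0 0 0.8 0 0 0;0 0 0.8 0 0 0"

```text
time_s: 13.63
tool_pos: [0.4877, -0.0108, 0.0495]
ee_rot: [-180.0, 0.0, 105.2]
wrist_force: [-3.7, -1.3, 4.5]
finger_gap: -0.001
```

Request:
play_rows:
  deltas: "0 0 0.3 0 0 0;0 0 0.5 0 0 0;0 0 0.5 0 0 0"

```text
time_s: 13.88
tool_pos: [0.4877, -0.0108, 0.049]
ee_rot: [-180.0, 0.0, 105.2]
wrist_force: [-3.3, -0.5, 4.9]
finger_gap: 0.001
```

Request:
play_rows:
  deltas: "0 0 0.3 0 0 0;0 0 0.6 0 0 0;0 0 0.6 0 0 0"

```text
time_s: 14.13
tool_pos: [0.4877, -0.0108, 0.0489]
ee_rot: [-180.0, 0.0, 105.2]
wrist_force: [-5.7, -0.7, 7.5]
finger_gap: -0.001
```

Request:
play_rows:
  deltas: "0 0 0.3 0 0 0;0 0 0.6 0 0 0;0 0 0.6 0 0 0"

```text
time_s: 14.38
tool_pos: [0.4878, -0.0108, 0.0488]
ee_rot: [-180.0, 0.0, 105.2]
wrist_force: [-6.1, -0.5, 11.4]
finger_gap: -0.001
```

Run:
```python
from workcell import *;from h import *
p=read_camera('scene');crop(p,(270,190),110,90,7,'pics/s9.png')
s=sense();print(s['time_s'],s['wrist_force'],hold(s))
```

```text
14.4333 [-6.30041832 -1.02086582 11.6788253 ] [-0.07188294 -0.06831377  0.04878377]
```

View pics/s9.png

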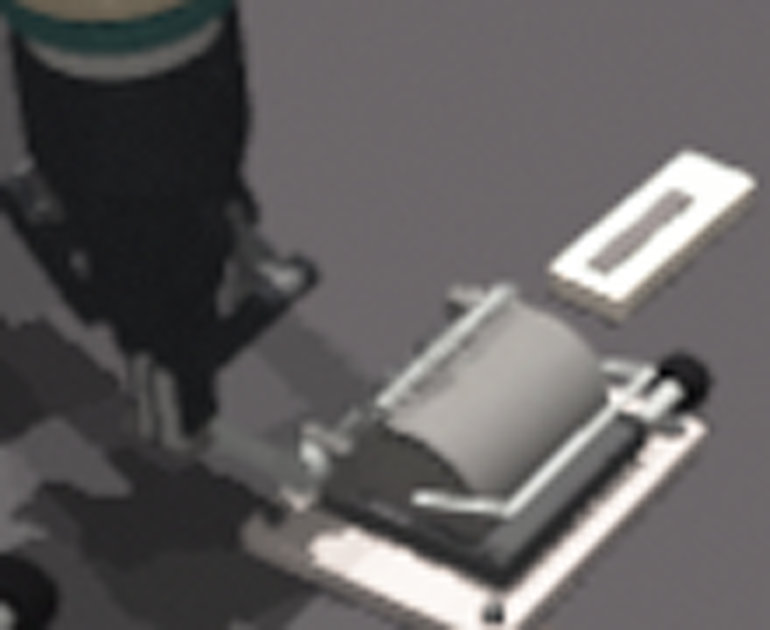

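The stop is reached: the force rose to about 12 N with no further motion at z 48.8 mm, against 49.5 mm expected. Retreat straight up, then away.

Request:
play_rows:
  deltas: "0 0 -2 0 0 0;0 0 -10 0 0 0;0 0 -30 0 0 0;0 0 -60 0 0 0;0 0 -95 0 0 0;0 -10 -125 0 0 0;0 -40 -145 0 0 0;0 -75 -150 0 0 0;0 -95 -150 0 0 0;0 -100 -150 0 0 0;0 -100 -150 0 0 0"

```text
time_s: 15.35
tool_pos: [0.3909, -0.0371, 0.1984]
ee_rot: [179.9, 0.0, 105.1]
wrist_force: [0.2, 0.8, -0.7]
finger_gap: -0.002
```

Run:
```python
from workcell import *;from h import *
q=np.load('q.npy')
for n,c in(('scene',(270,195)),('top',(335,245))):
    p=read_camera(n);crop(p,c,110,90,7,f'pics/f_{n}.png')
    cv2.imwrite(f'pics/full_{n}.png',p['color'][:,:,::-1])
    o=np.array([int(c[0]-55),int(c[1]-45)])
    im=cv2.imread(f'pics/f_{n}.png')
    def L(P,col): cv2.polylines(im,[((proj(p,P)-o+.5)*7).astype(int).reshape(-1,1,2)],True,col,1)
    L(H(q,[lever(1.3,r,.0045,y) for r,y in((.034,-.056),(.066,-.056),(.066,-.076),(.034,-.076))]),(255,0,0))
    L(H(q,[np.array(plate(0,r,y))+[-.0023,0,.0019] for r,y in((0.005,-.038),(.037,-.038),(.037,.038),(0.005,.038))]),(0,255,0))
    cv2.imwrite(f'pics/g_{n}.png',im)
s=sense();print(s['time_s'],s['wrist_force'],hold(s),s['tool_pos'])
```

```text
15.45 [-0.00160604  0.38980383 -0.28567572] [-0.17138701 -0.06832477  0.19791092] [ 0.39178282 -0.03677896  0.19791092]
```

View pics/g_scene.png

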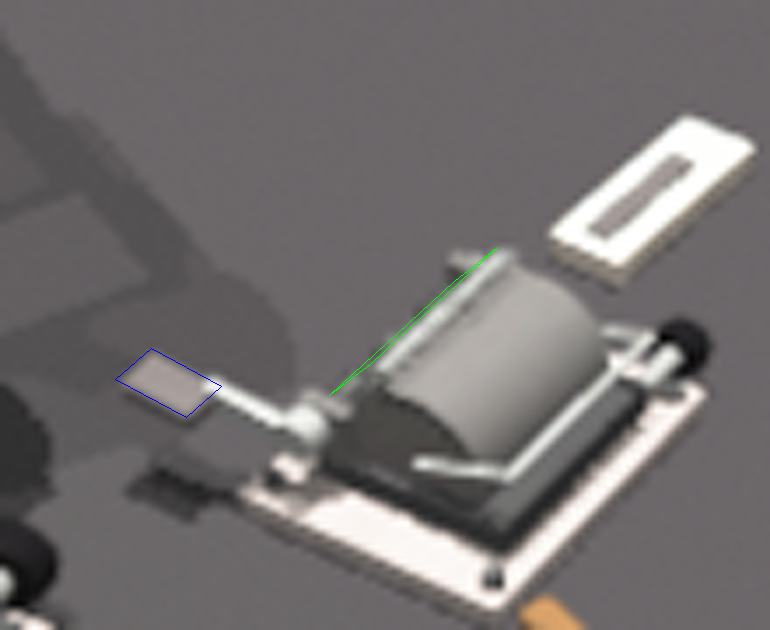

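View pics/g_top.png

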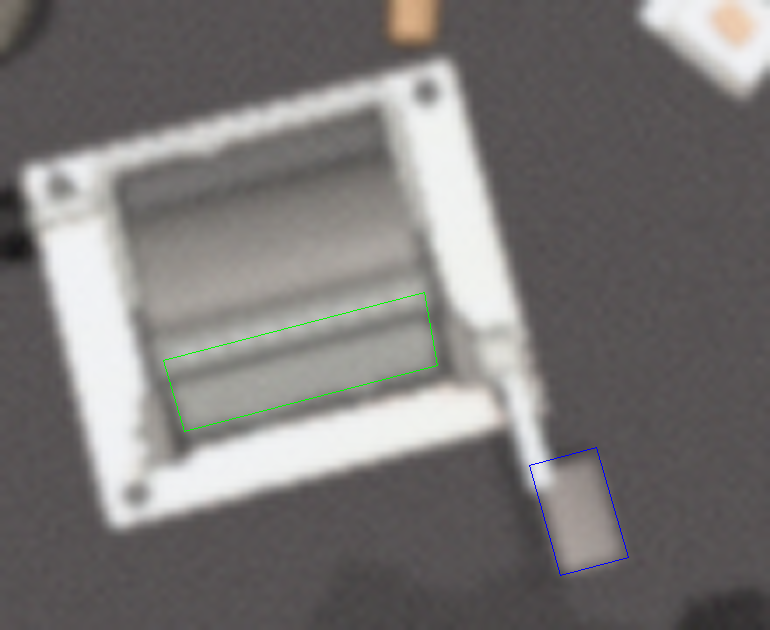

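View pics/full_scene.png

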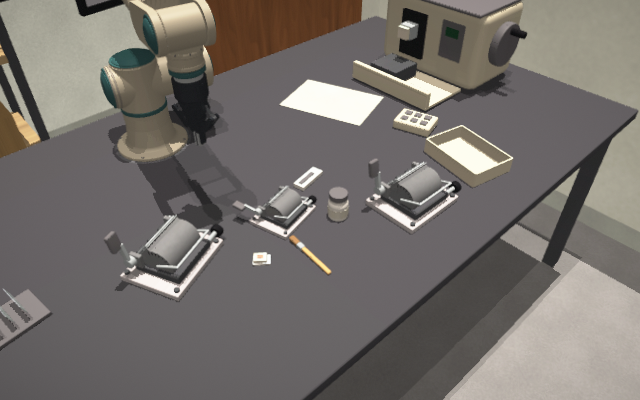

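The lever matches its fully-down outline in both views. In the top view there is a dark line slightly short of the predicted home edge of the plate, so I'll check that more closely.

Run:
```python
from h import *;import pickle
d=pickle.load(open('d0.pkl','rb'));q=np.load('q.npy')
f={n:cv2.imread(f'pics/full_{n}.png')for n in('scene','top')}
for n,c,w,h in(('top',(322,245),60,40),('scene',(277,195),50,40)):
    k=12;o=np.array([int(c[0]-w/2),int(c[1]-h/2)]);ims=[]
    for src in(d[n]['color'][:,:,::-1],f[n]):
        im=cv2.resize(src[o[1]:o[1]+h,o[0]:o[0]+w],None,fx=k,fy=k,interpolation=cv2.INTER_CUBIC);ims.append(im)
    im=ims[1].copy() 
    for e,col in((50,(0,255,0)),(55,(0,255,255)),(60,(0,0,255))):
        for off in (0,.003):
            a=np.radians(e);P=H(q,[[-.03+.037*np.cos(a)-off*np.sin(a),y,.04+.037*np.sin(a)+off*np.cos(a)]for y in(-.038,.038)])
            uv=((proj(d[n],P)-o+.5)*k).astype(int);cv2.line(im,uv[0].tolist(),uv[1].tolist(),col,1)
    P=H(q,[[-.0043,y,.0706]for y in(-.04,.04)]);uv=((proj(d[n],P)-o+.5)*k).astype(int);cv2.line(im,uv[0].tolist(),uv[1].tolist(),(255,0,255),1)
    out=np.hstack([ims[1],im]);cv2.imwrite(f'pics/z_{n}.png',cv2.resize(out,None,fx=.55,fy=.55,interpolation=cv2.INTER_AREA) if 0 else np.vstack([ims[1],im]) if h*k*2<=600 else cv2.resize(np.vstack([ims[1],im]),None,fx=600/(h*k*2),fy=600/(h*k*2)))
```

```text
(no output)
```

View pics/z_top.png

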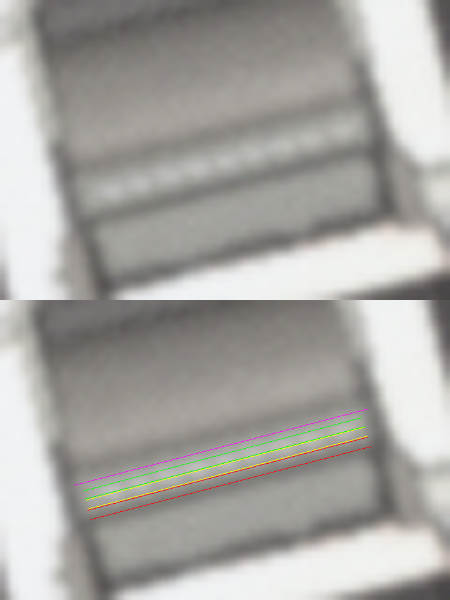

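View pics/z_scene.png

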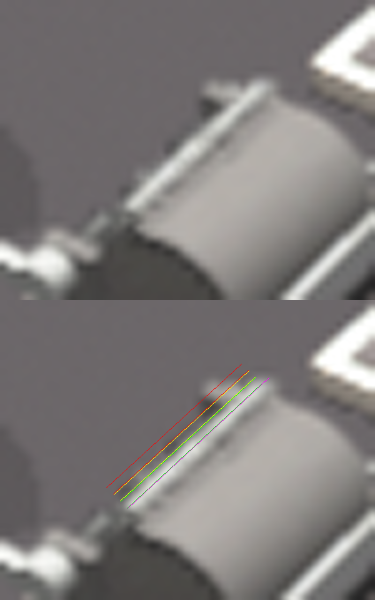

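The scene view shows nothing at the 55–60° lines; the plate's silhouette sits at or inside the home line. The final contact force (7.6 N horizontal, 6.1 N up) also pointed along the normal of a 51° slope, against a stiff stop. So the plate is home, and I'll hand in.

Run:
```python
from workcell import *
print(finish_job()); s=sense();print(s['time_s'],s['wrist_force'])
```

```text
the job is handed in; nothing more can be done
None
the job is handed in; nothing more can be done
```

I swung the pressure plate home on the blade and pushed the clamping lever fully down, then handed the job in at about 15.5 s. I used the middle holder, whose block measured about 110 × 130 mm; the other two were clearly larger.

- **Plate:** the closed, tilted fingers swung it from about 1.10 rad to home. There it met a stiff stop at about 9–10 N, with the force pointing along the normal of a 51° slope (home is 50°). The finger was planned to stay about 12 mm clear of the blade edge, but I have no direct measurement of that.
- **Lever:** it went down to its stop, where the force rose to about 12–13 N with no more motion. The pad outline matches the fully-down position in both views.
- **Surroundings:** nothing around the holder looked moved in the last scene picture; I compared it by eye and did not measure. The arm ended clear, with the tool tip about 0.2 m above the bench and wrist force near zero.
- **One disagreement:** in the top view a dark line lies a few mm short of where I predicted the closed plate's edge. The scene view puts the plate at or inside the home line. With the stiff stop, I took the dark line for a groove or shadow on the plate.
- **My estimate that was off:** the fingertips were thinner than I assumed (about 8 mm from the tool axis instead of 14.5 mm), so I corrected the plate push partway.

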